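# Crack a mould open with a wedge and hold the gap

### The job

The top plate of the small aluminium mould is shut on its lower half. Pick up the steel wedge from the bench, push its thin end into the pry slot under the plate until the plate has just lifted off the lower half, leaving a gap of about 2 mm, and finish with the wedge still gripped and held there, so that the gap stays open. Let the wedge alone lift the plate, and leave the other things on the bench where they are.

Things in the scene. Friction and masses are not known exactly. Their poses are not given: they have to be found in the camera images.
- mould: Fixed lower half of the mould: aluminium block 130 (x) x 160 (y) mm on a steel base 180 x 260 x 12 mm, strap clamps at its y sides (51 mm high). Origin at bench level below the top plate's centre; x points away from the slot's side, roughly away from the robot. Its flat top, 50 mm above the bench, spans x -75 to +55 mm. Four 14 mm guide pillars at x +-41, y +-65 mm reach 82 mm.
- pry_slot (a point): On the pry slot's floor, on its centre line, straight below the plate's edge nearest the robot; mould axes, x points into the slot. The slot is a channel 38 mm wide, 6 mm deep in the lower half's top, floor 44 mm above the bench: open at the near face (x -20 mm), open to above on the 20 mm ledge before the plate, then on under the plate to a blind end at x +70 mm.
- plate (a joint): Lift of the top plate in m: 0 = shut on the lower half, up to 0.025. Aluminium plate with bores, 110 (x) x 160 (y) x 18 mm, about 0.7 kg, its shut underside 50 mm above the bench (6 mm above the slot floor). Pillars and brass bushes make it rise level, with about 1.5 N of friction; it sinks back when the wedge is taken out.
- plate_edge (a point): Middle of the plate's lower edge nearest the robot, on the plate: 6 mm above point pry_slot while shut, rising with the plate; same axes as the mould.
- wedge: Loose plain steel wedge, 116 mm long, 24 mm wide, 0.3 kg, lying on its flat underside. Origin on the underside below the centre of its head; x points to the thin end, z up. The head, to grip, is a block 36 (x) x 24 (y) x 26 mm, x -18 to +18 mm. Then its top slopes down 1 in 6, from 15.3 mm thick at x 18 mm to 2 mm at the toe, x 98 mm.
- wedge_toe (a point): Middle of the lower edge of the wedge's thin end; wedge axes. With the underside on the slot floor the wedge first touches the plate when this point is 24 mm past point pry_slot; each further 6 mm lifts the plate 1 mm. Pushing takes about 5 to 12 N; the wedge does not slip back by itself.
- parallel: Bystander: loose plain steel bar of even section, 125 x 20 x 30 mm, no taper; origin below its centre. It and the wedge lie one to each side of the mould, either way round.
- cup: Bystander: small white plastic cup, 76 mm wide, 60 mm high; origin below its centre.
- hex_key: Bystander: T-handle hex key lying flat, blue handle 85 mm (y), blade 150 mm along x; origin below the handle.
- flask: Bystander: dark green metal drinking flask with a black cap, 70 mm wide, 215 mm high; origin below its centre.
Mind the look-alikes: they are no part of the job. Leave any turquoise look-alike of the wedge alone.

How it is judged:
On the way, in this order (a step that is already met when the one before it is completed fails the run):
1. the wedge is picked up off the bench (height (world z) of wedge above 0.02 m and contact force between the fingers and wedge above 1 N), for 0.1 s.
2. the toe of the wedge is in the slot under the plate, the plate still down (x of wedge_toe in the frame of pry_slot between 0.003 and 0.04 m and y of wedge_toe in the frame of pry_slot between -0.019 and 0.019 m and z of wedge_toe in the frame of pry_slot between -0.004 and 0.006 m and value of joint plate below 0.0008 m), for 0.05 s.
At the end, for the whole second after the job is handed in: The plate stands 1 to 4 mm off the lower half, borne by the wedge (over 2 N), untouched by fingers and arm; the wedge lies flat (within 0.1 rad) at rest, its toe over 10 mm under the plate in the slot, still gripped (over 2 N); no bystander has moved 30 mm (value of joint plate between 0.001 and 0.004 m and contact force between wedge and plate above 2 N and contact force between the fingers and wedge above 2 N and contact force between each of the arm, the fingers and plate below 0.5 N and x of wedge_toe in the frame of pry_slot above 0.01 m and y of wedge_toe in the frame of pry_slot between -0.019 and 0.019 m and angle between wedge's own z axis and vertical below 0.1 rad and linear speed of wedge below 0.01 m/s and distance of each of parallel, cup, hex_key, flask from where it was at the start of the episode below 0.03 m); the arm keeps its last pose, push and grip.
It fails at once if the plate is jacked up more than 6 mm (value of joint plate above 0.006 m).
It fails at once if the plate is lifted by the gripper instead of the wedge (value of joint plate above 0.001 m and contact force between any of the fingers, the arm and plate above 3 N).
It fails at once if a bystander is disturbed (distance of any of parallel, cup, hex_key, flask from where it was at the start of the episode above 0.03 m).
It also fails if it takes over 45 s, if anything falls off the work surface, if the arm or the gripper's body presses on something with over 40 N, if the wrist force passes 120 N, or if a joint passes its speed limit or range.

### The arm

A 7-joint arm with a two-finger parallel gripper is mounted at the origin on the work surface. World frame = base frame: x ahead of the robot, y to its left, z up, the work surface at z = 0. Lengths are in m, angles in rad, forces in N, time in s.
With the tool pointing down it reaches from about 0.425 to 0.875 m from the base axis. Payload 4.7 kg.
Tool frame: the origin (TCP) lies midway between the tips of the shut fingers; the grasp point (between the pads) lies 19 mm behind it; z points along the fingers, y is the direction in which the jaws open and shut (so a half turn about z gives the same grasp; the last joint's range is limited). The gripper opens to 87 mm and grips with 3 to 60 N. Pads are 19 mm wide; open, the fingers measure 117 mm over their backs; the gripper's body (75 mm by 190 mm) begins 51 mm behind the grasp point.
Start: joints at [1.269, 0.321, -0.07, 1.45, 0.023, 1.371, -0.057], TCP at [0.202, -0.618, 0.223] pointing down, gripper open.
Joint ranges: [-2.86, 2.86], [-0.3, 2.09], [-1.38, 1.24], [0.06, 2.45], [-1.56, 4.7], [0.09, 2.05], [-2.69, 2.69]. Speed limits (rad/s): [2.57, 2.57, 3.14, 3.14, 3.14, 3.14, 3.14].

### API

Orientations are given as a rotation vector (axis times angle).
In Python, from bench import get_state, eyes, job gives the robot as it stands. The module is installed in compiled form; this text tells all that it offers.
- The arm moves only by the shell command python3 -m jog 'ROWS' [FORCE]. ROWS is JSON, a list that holds one entry, the list of rows, each a list of 5 numbers: the opening, from 0 (shut) to 1 (fully open), then the shift along the tool's x, y, z in units of 40 mm (1.0 is 40 mm), then the turn about the tool's z in units of 5 degrees (1.0 is 5 degrees). In form: [[[jaw, dx, dy, dz, turn], ...]]. A call has 1 to 10 rows; each row shifts and turns the commanded pose from where the row before left it, along the tool's axes as they then stand; what a row does not reach is not made up. A row lasts 1/8 s, in which the tool goes at most 62.5 mm and 10.7 degrees, less where a joint would pass 70% of its speed; a pose out of reach is approached as far as the arm can. A call is refused whole if a number of a shift passes 1 or a number of a turn 1, either way. A call with a gripper value outside its range is refused whole. The fingers move at their own pace and stop on an object; FORCE is the grip in N (left out, the last holds). Time passes only in rows, so rows that do not move let the fingers close. It gives the time, the measured TCP pose, the force and the opening at its end, in the units of the state.
- get_state(): the state, without advancing time (a new reading comes with each control period).
- eyes.get_image(name): name is "scene" or "top"; returns (picture, depth): 400x640x3 uint8, red, green, blue; 400x640 float32, m along the optical axis (not along the pixel's ray), 0 where there is no reading.
- eyes.camera_params(name): a dict with "camera_matrix" (3x3 intrinsics, pixels), "k1" (the pictures are not rectified: a ray, as slopes to the right and down, at radius r is drawn at 1 + k1 r^2 times it, then the intrinsics apply), "pose" (4x4, takes a point from camera to world coordinates). Camera axes: x right, y down, z forward; pixel columns grow to the right and rows downward; lengths in m; the calibration is good to about 2 mm. A picture is of the moment at which its call begins. camera_params takes no time and is no camera call.
- job.close_job(): hands the job in, once; it reports no verdict.
The state is a dict: "time": time; "joint_positions": joint angles; "qd": joint speeds; "joint_torque": joint torques, N m; "position": TCP position; "tool_rot": TCP orientation; "ft_force": force on the tool from outside, world axes, zero at the start; "torque": the same for the moment, N m; "grip_width": opening from 0.0 (shut) to 1.0 (fully open).
Only numpy, scipy, OpenCV 4.12 (cv2) and the standard library are available. Lean on these libraries where they do the work, as an engineer would, in place of code of your own. Each camera call takes 0.05 s, during which the arm holds its last target. There are 200 camera calls.

## Working session

There is one attempt and no reset: what is moved stays moved. The work goes in short steps, Python scripts to look and compute and a shell command to move; the robot and the scene stay as the last step left them, time stands still between calls to the robot, and variables do not carry over. Pictures are saved under pics/ and viewed, about 8 in all and at most 12, crops included, and the job is handed in when it is done.

```bash
mkdir -p pics
python3 - <<'E'
from bench import get_state,eyes
import cv2,numpy as np
for n in("scene","top"):
    im,d=eyes.get_image(n); cv2.imwrite(f"pics/{n}0.png",im[:,:,::-1]); np.save(f"pics/{n}0.npy",d)
    p=eyes.camera_params(n); print(n,p)
s=get_state(); print({k:np.round(v,3) for k,v in s.items()})
E
```

```text
scene {'camera_matrix': array([[516.50077873,   0.        , 315.04027404],
       [  0.        , 516.50077873, 202.07450766],
       [  0.        ,   0.        ,   1.        ]]), 'k1': -0.15562790058058362, 'pose': array([[-5.19690195e-01,  6.71945296e-01, -5.27647250e-01,
         1.33863777e+00],
       [ 8.54354295e-01,  4.08070376e-01, -3.21803212e-01,
         5.75649463e-01],
       [-9.16942643e-04, -6.18035668e-01, -7.86149523e-01,
         1.23914220e+00],
       [ 0.00000000e+00,  0.00000000e+00,  0.00000000e+00,
         1.00000000e+00]])}
top {'camera_matrix': array([[454.22777603,   0.        , 320.01481787],
       [  0.        , 454.22777603, 207.87152206],
       [  0.        ,   0.        ,   1.        ]]), 'k1': -0.051515115994245936, 'pose': array([[ 0.01166848, -0.98011285,  0.19809757,  0.30095657],
       [-0.99970937, -0.00725509,  0.02299011,  0.06522921],
       [-0.02109569, -0.19830826, -0.97991265,  1.31488125],
       [ 0.        ,  0.        ,  0.        ,  1.        ]])}
{'time': np.float64(0.1), 'joint_positions': array([ 1.269,  0.322, -0.07 ,  1.452,  0.023,  1.371, -0.057]), 'qd': array([-0.   , -0.003, -0.   , -0.001,  0.001,  0.002,  0.   ]), 'joint_torque': array([-1.0000e-03, -4.9257e+01, -4.0600e-01, -3.1340e+01, -6.4000e-02,
        3.9000e-02,  0.0000e+00]), 'position': array([ 0.202, -0.617,  0.222]), 'tool_rot': array([-3.101e+00, -4.940e-01,  1.000e-03]), 'ft_force': array([ 0.385,  0.052, -1.   ]), 'torque': array([-0.067,  0.001,  0.046]), 'grip_width': np.float64(0.996)}
```

View pics/scene0.png

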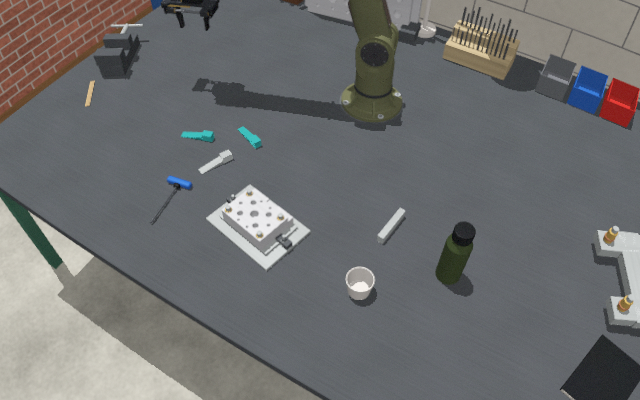

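View pics/top0.png

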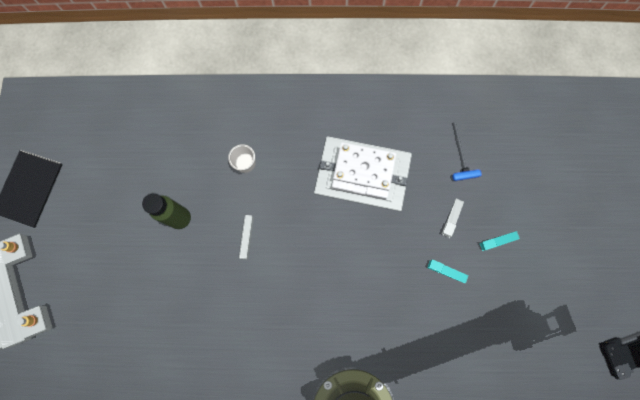

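The scene view shows the steel wedge at (215,161), with turquoise decoys beside it at (198,135) and (250,137), and the mould at (258,225). In the top view the wedge is at (453,218) with its head lower, the mould is at (363,170) with its slot ledge at row ~190, and the bar is at (246,237).

```bash
cat > h.py <<'E'
import numpy as np,cv2
from bench import get_state,eyes
P={n:eyes.camera_params(n) for n in("scene","top")}
def rays(n,uv):
    p=P[n]; k=p["k1"]
    uv=np.asarray(uv,float).reshape(-1,1,2)
    xy=cv2.undistortPoints(uv,p["camera_matrix"],np.array([k,0,0,0,0.]))[:,0]
    return np.c_[xy,np.ones(len(xy))]
def atdepth(n,uv,d):
    T=P[n]["pose"]; return (rays(n,uv)*np.reshape(d,(-1,1)))@T[:3,:3].T+T[:3,3]
def atz(n,uv,z):
    T=P[n]["pose"]; r=rays(n,uv)@T[:3,:3].T
    return T[:3,3]+r*((z-T[2,3])/r[:,2])[:,None]
def proj(n,X):
    T=P[n]["pose"]; c=(np.atleast_2d(X)-T[:3,3])@T[:3,:3]
    return cv2.projectPoints(c.reshape(-1,1,3),np.zeros(3),np.zeros(3),P[n]["camera_matrix"],np.array([P[n]["k1"],0,0,0,0.]))[0][:,0]
def cloud(n,d):
    v,u=np.mgrid[:400,:640]; return atdepth(n,np.c_[u.ravel(),v.ravel()],d.ravel()).reshape(400,640,3)
E
python3 - <<'E'
from h import *
np.set_printoptions(precision=4,suppress=True)
roi={"top":dict(w=(436,470,192,245),m=(310,420,130,215)),"scene":dict(w=(192,238,145,178),m=(200,315,180,270))}
for n in roi:
    im=cv2.imread(f"pics/{n}0.png"); d=np.load(f"pics/{n}0.npy"); C=cloud(n,d)
    b=C[...,2][(d>0)&(abs(C[...,2])<.006)]; print(n,"bench z",np.median(b))
    x0,x1,y0,y1=roi[n]["w"]; g=np.zeros((400,640),np.uint8)
    hsv=cv2.cvtColor(im,cv2.COLOR_BGR2HSV); g[y0:y1,x0:x1]=((hsv[y0:y1,x0:x1,2]>115)&(hsv[y0:y1,x0:x1,1]<60))
    v,u=np.nonzero(g); c=C[v,u]; print(n,"wedge px",len(u),"z",np.percentile(c[:,2],[5,50,95]),"minAreaRect", cv2.minAreaRect(np.float32(c[:,:2]*1000)))
    x0,x1,y0,y1=roi[n]["m"]; g=np.zeros((400,640),bool); g[y0:y1,x0:x1]=True
    for lo,hi in((.062,.073),(.044,.056),(.006,.018)):
        m=g&(C[...,2]>lo)&(C[...,2]<hi); c=C[m]; print(n,lo,len(c),np.median(c[:,2]),cv2.minAreaRect(np.float32(c[:,:2]*1000)))
crop=lambda n,x,y,w,h,s:cv2.resize(cv2.imread(f"pics/{n}0.png")[y:y+h,x:x+w],None,fx=s,fy=s,interpolation=cv2.INTER_CUBIC)
a=crop("top",310,125,165,120,4.8); cv2.imwrite("pics/ct.png",a)
b=crop("scene",185,140,135,130,4.5); cv2.imwrite("pics/cs.png",b)
E
```

```text
top bench z 7.721599315302363e-05
top wedge px 1750 z [-0.0036  0.0014  0.0244] minAreaRect ((476.29449462890625, -133.751220703125), (177.031494140625, 500.006103515625), 21.88896369934082)
top 0.062 1741 0.06834261136254671 ((678.8660888671875, -30.17212677001953), (160.45672607421875, 113.35069274902344), 78.13130950927734)
top 0.044 517 0.05035166619172404 ((664.8780517578125, -30.029197692871094), (219.85276794433594, 124.72745513916016), 78.32196807861328)
top 0.006 1826 0.012283570552690248 ((679.542236328125, -39.826019287109375), (257.6304626464844, 324.9013366699219), 0.17086492478847504)
scene bench z -0.0004020453282151948
scene wedge px 322 z [-0.0019  0.0097  0.0272] minAreaRect ((937.5987548828125, 98.96453857421875), (1240.405517578125, 116.78083801269531), 44.547428131103516)
scene 0.062 1521 0.06679346482331883 ((678.4113159179688, -29.7330322265625), (164.81179809570312, 115.30482482910156), 77.85346221923828)
scene 0.044 361 0.04918791390258592 ((667.8677978515625, -26.939971923828125), (220.607177734375, 133.15354919433594), 79.31742858886719)
scene 0.006 1589 0.011716957279763962 ((672.8650512695312, -42.05802917480469), (328.1705017089844, 331.892333984375), 35.731163024902344)
```

View pics/ct.png

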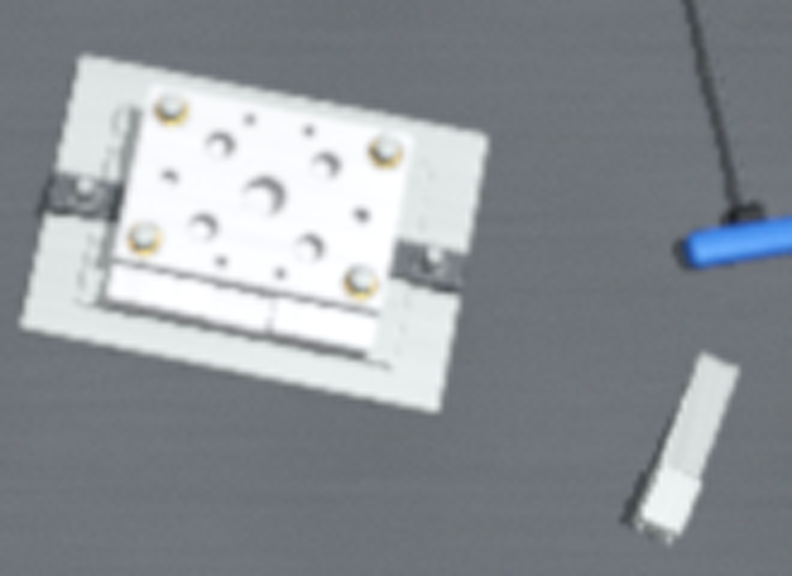

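View pics/cs.png

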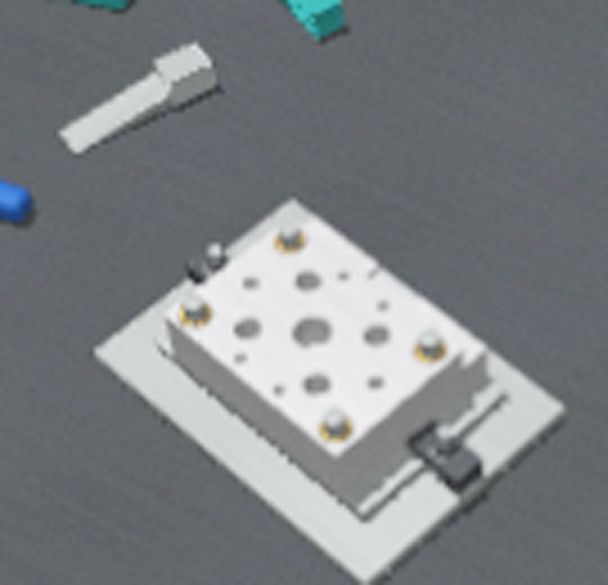

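The crops show the pillar tops, plate corners, wedge toe and head corners, and the right wall of the slot at crop (270,315), which fits a central slot. Next I fit poses to these corners in both cameras.

```bash
cat > fit.py <<'E'
from h import *
from scipy.optimize import least_squares
np.set_printoptions(precision=4,suppress=True)
ct=lambda L:(np.array(L,float)+.5)/4.8-.5+[310,125]
cs=lambda L:(np.array(L,float)+.5)/4.5-.5+[185,140]
def model(p,X):
    c,s=np.cos(p[2]),np.sin(p[2]); X=np.asarray(X,float)
    return np.c_[p[0]+c*X[:,0]-s*X[:,1],p[1]+s*X[:,0]+c*X[:,1],X[:,2]]
def fit(p0,obs):
    f=lambda p:np.concatenate([(proj(n,model(p,X))-uv).ravel() for n,X,uv in obs])
    r=least_squares(f,p0,loss="soft_l1"); return r.x,f(r.x).reshape(-1,2)
a=.041;b=.065
pil=[[a,b,.082],[a,-b,.082],[-a,-b,.082],[-a,b,.082]]
pl=[[.055,.08,.068],[.055,-.08,.068],[-.055,-.08,.068],[-.055,.08,.068]]
top=[("top",pil,ct([(172,105),(385,149),(361,279),(145,236)])),("top",pl,ct([(150,85),(412,137),(380,314),(112,262)]))]
sc=[("scene",pil,cs([(337,427),(196,312),(291,237),(430,346)]))]
h=.012
w=[[.098,h,.002],[.098,-h,.002],[.018,h,.026],[.018,-h,.026],[-.018,-h,.026]]
wt=[("top",w,ct([(703,353),(739,371),(657,463),(702,480),(684,535)]))]
# scene: +y side of wedge is toward camera
w2=[[.098,h,.002],[.098,-h,.002],[.018,-h,.026],[-.018,-h,.026],[-.018,h,.026]]
ws=[("scene",w2,cs([(78,153),(60,132),(153,66),(195,43),(215,67)]))]
if __name__=="__main__":
    for nm,p0,A,B in(("mould",[.68,-.03,-.2],top,sc),("wedge",[.55,-.22,-.35],wt,ws)):
        for o in(A,B,A+B):
            x,r=fit(p0,o); print(nm,o[0][0],len(o),x); print(np.abs(r).max(1))
E
python3 fit.py
```

```text
mould top 2 [ 0.6758 -0.031  -0.1975]
[0.3134 0.3388 0.1618 0.4189 0.3495 0.217  0.143  0.4355]
mould scene 1 [ 0.6834 -0.0247 -0.1987]
[0.0639 0.2507 0.1877 0.5465]
mould top 3 [ 0.6767 -0.0302 -0.1987]
[0.5743 0.5204 0.1559 0.7174 0.2876 0.1762 0.4261 0.7806 2.6007 2.564
 2.2806 2.2535]
wedge top 1 [ 0.5037 -0.2767 -0.4181]
[0.1693 0.305  1.6204 0.0349 0.8101]
wedge scene 1 [ 0.5054 -0.273  -0.4299]
[0.6539 0.332  0.3123 0.6519 0.6737]
wedge top 2 [ 0.5042 -0.2751 -0.427 ]
[0.4369 0.4012 1.098  0.5334 1.4678 0.8641 0.1152 0.7799 0.3599 1.1693]
```

```bash
python3 - <<'E'
from fit import *
sp=("scene",[[.055,.08,.068],[.055,-.08,.068],[-.055,.08,.068]],cs([(338,455),(168,318),(487,352)]))
tp=top[1]
for nm,o in(("scene plate",[sp]),("top plate",[tp]),("top pil",[top[0]]),("both plate",[sp,tp])):
    x,r=fit([.68,-.03,-.2],o); print(nm,x,np.abs(r).max(1))
# depth: plate by rim from cloud, wedge head top & wedge blob
for n,roi in(("top",(436,470,192,245)),("scene",(192,240,145,180))):
    d=np.load(f"pics/{n}0.npy");C=cloud(n,d);z=C[...,2]
    print(n,"edge check: bright px of plate")
    x0,x1,y0,y1=roi;s=C[y0:y1,x0:x1].reshape(-1,3);t=s[(s[:,2]>.005)&(s[:,2]<.04)&(np.hypot(s[:,0]-.52,s[:,1]+.29)<.15)]
    print(len(t),cv2.minAreaRect(np.float32(t[:,:2]*1000)))
    t=s[(s[:,2]>.021)&(s[:,2]<.032)]; print(len(t),t.mean(0))
# overlay of top-only, both fits
pm=fit([.68,-.03,-.2],[sp,tp])[0]; pw=fit([.55,-.22,-.35],wt+ws)[0]
out=[]
for n,(x,y,w_,h_) in(("top",(310,125,165,120)),("scene",(185,140,135,130))):
    im=cv2.imread(f"pics/{n}0.png")[y:y+h_,x:x+w_]; s=4; im=cv2.resize(im,None,fx=s,fy=s,interpolation=cv2.INTER_CUBIC)
    def poly(p,X,c): cv2.polylines(im,[np.int32(((proj(n,model(p,X))-[x,y]+.5)*s-.5)*8)],True,c,1,cv2.LINE_AA,3)
    poly(pm,pl,(0,0,255)); poly(pm,[[-.075,.08,.05],[.055,.08,.05],[.055,-.08,.05],[-.075,-.08,.05]],(255,0,0))
    poly(pm,[[-.075,.019,.05],[-.055,.019,.05],[-.055,-.019,.05],[-.075,-.019,.05]],(0,160,0))
    poly(pw,[[-.018,h,.026],[.018,h,.026],[.018,-h,.026],[-.018,-h,.026]],(0,0,255))
    poly(pw,[[-.018,h,0],[.098,h,0],[.098,-h,0],[-.018,-h,0]],(255,0,0))
    for q in pil: poly(pm,[q,np.array(q)-[0,0,.014]],(0,0,255))
    cv2.imwrite(f"pics/ov_{n}.png",im)
E
python3 -c "
import cv2,numpy as np
a=cv2.imread('pics/ov_top.png')[:,:];b=cv2.imread('pics/ov_scene.png')
a=cv2.copyMakeBorder(a,0,max(0,b.shape[0]-a.shape[0]),0,0,0)
o=np.hstack([a,b]);print(o.shape);cv2.imwrite('pics/ov.png',cv2.resize(o,None,fx=.66,fy=.66,interpolation=cv2.INTER_AREA))"
```

```text
scene plate [ 0.6766 -0.0271 -0.2024] [0.8269 0.5562 3.9649]
top plate [ 0.6758 -0.0308 -0.1958] [0.3957 0.1758 0.1727 0.375 ]
top pil [ 0.6758 -0.0311 -0.2   ] [0.2068 0.4238 0.1815 0.3847]
both plate [ 0.676  -0.0298 -0.1972] [0.3101 0.9572 4.6338 0.4427 0.3109 0.4399 0.4956]
top edge check: bright px of plate
390 ((538.2664794921875, -291.6937561035156), (97.45338439941406, 157.91244506835938), 87.3072509765625)
108 [ 0.5042 -0.2758  0.0261]
scene edge check: bright px of plate
258 ((535.51171875, -293.5245056152344), (144.3224639892578, 155.85202026367188), 32.60594940185547)
65 [ 0.5066 -0.2746  0.0253]
(520, 1200, 3)
```

View pics/ov_top.png

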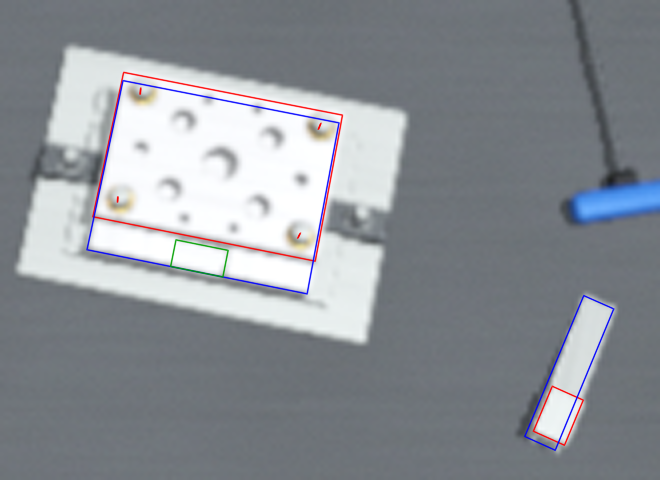

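The overlay on the top view matches the plate, the ledge and slot, and the wedge to about 1 px. The two cameras agree within about 2–3 mm, so I start by turning the tool to the wedge's yaw.

```bash
cat > go.py <<'E'
import sys
from h import *
from scipy.spatial.transform import Rotation as R
# usage: go.py x y z yaw : remaining shift in tool axes (units), turn units
def tell(x,y,z,yaw):
    s=get_state(); M=R.from_rotvec(s["tool_rot"]).as_matrix(); psi=np.arctan2(M[1,0],M[0,0])
    d=M.T@(np.array([x,y,z])-s["position"])/.04
    t=-np.degrees((yaw-psi+np.pi)%(2*np.pi)-np.pi)/5
    print("t %.2f"%s["time"],"pos",s["position"].round(4),"yaw %.3f"%psi,"down",M[:,2].round(3),"F",np.round(s["ft_force"],1),"w %.3f"%s["grip_width"],"| shift",d.round(2),"turn %.2f"%t)
if __name__=="__main__": tell(*map(float,sys.argv[1:5]))
E
python3 -m jog '[[[1,0,0,0,1],[1,0,0,0,1],[1,0,0,0,1],[1,0,0,0,1],[1,0,0,0,1],[1,0,0,0,1],[1,0,0,0,1],[1,0,0,0,1],[1,0,0,0,0.5],[1,0,0,0,0]]]'; python3 go.py 0.5045 -0.2755 0.12 -0.425
```

```text
time: 1.35
position: [0.2018, -0.6176, 0.222]
tool_rot: [-3.07, 0.663, 0.001]
ft_force: [-0.5, -0.3, -0.3]
grip_width: 0.999
t 1.35 pos [ 0.2018 -0.6176  0.222 ] yaw -0.425 down [-0.     0.001 -1.   ] F [-0.5 -0.3 -0.3] w 0.999 | shift [  3.37 -10.91   2.55] turn -0.00
```

```bash
python3 -m jog '[[[1,0.2,-0.7,0.1,0],[1,0.2,-0.7,0.1,0],[1,0.2,-0.7,0.1,0],[1,0.2,-0.7,0.1,0],[1,0.2,-0.7,0.1,0],[1,0.2,-0.7,0.1,0],[1,0.2,-0.7,0.1,0],[1,0.2,-0.7,0.1,0],[1,0.2,-0.7,0.1,0],[1,0.2,-0.7,0.1,0]]]'; python3 -m jog '[[[1,0.2,-0.7,0.2,0],[1,0.2,-0.7,0.2,0],[1,0.2,-0.7,0.2,0],[1,0.2,-0.7,0.2,0],[1,0.2,-0.7,0.2,0],[1,0.2,-0.4,0.2,0],[1,0.17,0,0.2,0],[1,0,0,0.15,0],[1,0,0,0,0]]]';python3 go.py 0.5045 -0.2755 0.12 -0.425
```

```text
time: 2.6
position: [0.3908, -0.3951, 0.1823]
tool_rot: [-3.071, 0.663, 0.0]
ft_force: [0.7, -0.8, -0.0]
grip_width: 1.001
time: 3.72
position: [0.5035, -0.2777, 0.1198]
tool_rot: [3.07, -0.667, -0.003]
ft_force: [-0.4, -0.0, 0.2]
grip_width: 0.998
t 3.73 pos [ 0.5035 -0.2777  0.1198] yaw -0.428 down [-0.002  0.    -1.   ] F [-0.4 -0.   0.2] w 0.998 | shift [ 0.   -0.06 -0.01] turn -0.03
```

```bash
python3 -m jog '[[[1,0,-0.06,0.5,0],[1,0,0,0.5,0],[1,0,0,0.5,0],[1,0,0,0.5,0],[1,0,0,0.5,0],[1,0,0,0.3,0],[1,0,0,0,0]]]' 50; python3 go.py 0.5045 -0.2755 0.007 -0.425
```

```text
time: 4.6
position: [0.505, -0.2742, 0.0076]
tool_rot: [-3.07, 0.664, 0.003]
ft_force: [0.2, 0.3, 0.9]
grip_width: 1.0
t 4.60 pos [ 0.505  -0.2742  0.0076] yaw -0.426 down [-0.002  0.001 -1.   ] F [0.2 0.3 0.9] w 1.000 | shift [0.   0.03 0.02] turn -0.01
```

```bash
python3 -m jog '[[[0.5,0,0,0,0],[0.3,0,0,0,0],[0.1,0,0,0,0],[0.1,0,0,0,0],[0.1,0,0,0,0],[0.1,0,0,0,0]]]' 50; python3 go.py 0.5045 -0.2755 0.11 -0.425
```

```text
time: 5.35
position: [0.5057, -0.2744, 0.0086]
tool_rot: [3.07, -0.664, -0.0]
ft_force: [0.0, -0.6, 0.3]
grip_width: 0.402
t 5.35 pos [ 0.5057 -0.2744  0.0086] yaw -0.426 down [-0. -0. -1.] F [ 0.  -0.6  0.3] w 0.402 | shift [-0.02  0.04 -2.54] turn -0.01
```

```bash
python3 -m jog '[[[0.1,0,0,0,0],[0.1,0,0,0,0],[0.1,0,0,0,0],[0.1,0,0,0,0]]]' 50; python3 go.py 0.5045 -0.2755 0.11 -0.425
```

```text
time: 5.85
position: [0.5056, -0.2746, 0.0085]
tool_rot: [3.07, -0.664, -0.0]
ft_force: [-1.0, -0.8, -0.3]
grip_width: 0.267
t 5.85 pos [ 0.5056 -0.2746  0.0085] yaw -0.426 down [-0. -0. -1.] F [-1.  -0.8 -0.3] w 0.267 | shift [-0.02  0.03 -2.54] turn -0.01
```

```bash
python3 -m jog '[[[0,0,0,-0.1,0],[0,0,0,-0.4,0],[0,0,0,-0.5,0],[0,0,0,-0.5,0],[0,0,0,-0.5,0],[0,0,0,-0.5,-0.5],[0,0,0,0,-1],[0,0,0,0,-1],[0,0,0,0,-0.12]]]' 50; python3 go.py 0.4965 0.0058 0.11 -0.197
```

```text
time: 6.98
position: [0.506, -0.2741, 0.1094]
tool_rot: [3.126, -0.309, 0.001]
ft_force: [-1.3, 0.3, -2.7]
grip_width: 0.267
t 6.97 pos [ 0.506  -0.2741  0.1094] yaw -0.197 down [ 0.001 -0.    -1.   ] F [-1.3  0.3 -2.7] w 0.267 | shift [-1.6  -6.82 -0.02] turn -0.00
```

```bash
python3 -m jog '[[[0,-0.2,-0.4,0,0],[0,-0.2,-0.75,0,0],[0,-0.2,-0.85,0,0],[0,-0.2,-0.85,0,0],[0,-0.2,-0.85,0,0],[0,-0.2,-0.85,0,0],[0,-0.2,-0.85,0,0],[0,-0.2,-0.85,0,0],[0,0,-0.57,0,0],[0,0,0,0,0]]]' 50; python3 -m jog '[[[0,0,0,0,0],[0,0,0,0,0]]]'; python3 go.py 0.4965 0.0058 0.11 -0.197
python3 - <<'E'
from h import *
for n,(x,y,w,h),s in(("top",(310,125,120,115),3.3),("scene",(195,145,130,125),3.0)):
    im,d=eyes.get_image(n); np.save(f"pics/{n}1.npy",d); cv2.imwrite(f"pics/{n}1.png",im[:,:,::-1])
    c=cv2.resize(im[y:y+h,x:x+w,::-1],None,fx=s,fy=s,interpolation=cv2.INTER_CUBIC); cv2.imwrite(f"pics/c1{n}.png",c); print(c.shape)
a=cv2.imread("pics/c1top.png");b=cv2.imread("pics/c1scene.png");H=380
f=lambda i:cv2.copyMakeBorder(i,0,H-i.shape[0],0,0,0)
cv2.imwrite("pics/c1.png",np.hstack([f(a),f(b)]))
E
```

```text
time: 8.22
position: [0.4959, 0.0089, 0.1088]
tool_rot: [-3.126, 0.303, -0.0]
ft_force: [0.1, -1.3, -2.7]
grip_width: 0.274
time: 8.48
position: [0.4961, 0.0045, 0.1084]
tool_rot: [3.125, -0.313, -0.001]
ft_force: [-0.5, -0.5, -3.3]
grip_width: 0.272
t 8.47 pos [0.4961 0.0045 0.1084] yaw -0.199 down [-0.    -0.001 -1.   ] F [-0.5 -0.5 -3.3] w 0.272 | shift [ 0.   -0.03 -0.04] turn -0.03
(380, 396, 3)
(375, 390, 3)
```

View pics/c1.png

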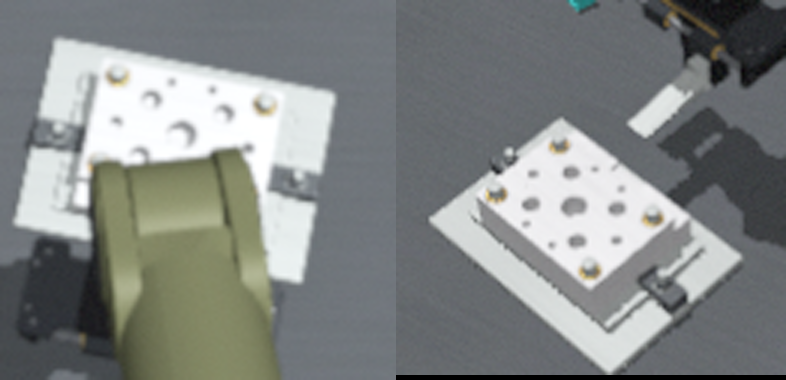

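The scene view shows the wedge held level, toe corners at crop (627,124)–(648,138). The arm hides it in the top view, so I check the toe with the scene camera and refit the mould there.

Run:
```python
from fit import *
k=lambda L:(np.array(L,float)-[396,0]+.5)/3-.5+[195,145]
t=k([(627,124),(648,138)])
print("toe corners",atz("scene",t,.101),"mid",atz("scene",t,.101).mean(0))
s=get_state();p=s["position"];print("expected toe",p[0]+.098*np.cos(-.199),p[1]+.098*np.sin(-.199))
# plate top edge fit in scene: depth plane points, boundary px of bright top face
for n in("scene","top"):
    im=cv2.cvtColor(cv2.imread(f"pics/{n}0.png"),cv2.COLOR_BGR2GRAY)
    f=lambda q:atz(n,q,.068)
    C=cloud(n,np.load(f"pics/{n}0.npy")); m=(abs(C[...,2]-.068)<.004)&(abs(C[...,0]-.676)<.1)&(abs(C[...,1]+.03)<.12)
    m=cv2.morphologyEx(m.astype(np.uint8),cv2.MORPH_CLOSE,np.ones((5,5)));m=cv2.morphologyEx(m,cv2.MORPH_OPEN,np.ones((7,7)))
    v,u=np.nonzero(m);X=f(np.c_[u,v]);print(n,len(u),cv2.minAreaRect(np.float32(X[:,:2]*1000)),X.mean(0))
```

```text
toe corners [[ 0.5893 -0.0275  0.101 ]
 [ 0.5933 -0.0005  0.101 ]] mid [ 0.5913 -0.014   0.101 ]
expected toe 0.5923627754700194 -0.014646971662307228
scene 1694 ((679.535400390625, -28.614852905273438), (163.23538208007812, 112.46501159667969), 79.60838317871094) [ 0.6801 -0.0269  0.068 ]
top 2026 ((678.2405395507812, -30.197463989257812), (160.01795959472656, 111.68962097167969), 78.80753326416016) [ 0.678  -0.0315  0.068 ]
```

```bash
python3 -m jog '[[[0,0,-0.07,0.3,0],[0,0,0,0.4,0],[0,0,0,0.43,0],[0,0.15,0,0,0],[0,0.2,0,0,0],[0,0.2,0,0,0],[0,0,0,0,0],[0,0,0,0,0]]]' 50; python3 go.py 0.5176 0.003 0.0545 -0.197
```

```text
time: 9.57
position: [0.5186, 0.0042, 0.0635]
tool_rot: [3.126, -0.309, -0.0]
ft_force: [0.6, -0.3, -3.4]
grip_width: 0.267
t 9.57 pos [0.5186 0.0042 0.0635] yaw -0.197 down [-0. -0. -1.] F [ 0.6 -0.3 -3.4] w 0.267 | shift [-0.02  0.03  0.22] turn -0.00
```

```bash
for i in 1; do python3 -m jog '[[[0,0,0,0.1,0],[0,0,0,0.1,0],[0,0,0,0,0],[0,0,0,0,0]]]' 50;  python3 -m jog '[[[0,0,0,0.025,0],[0,0,0,0,0],[0,0,0,0,0]]]'; python3 -m jog '[[[0,0,0,0.025,0],[0,0,0,0,0],[0,0,0,0,0]]]'; done; python3 go.py 0.5176 0.003 0.0525 -0.197
```

```text
time: 10.07
position: [0.5185, 0.0041, 0.0553]
tool_rot: [3.126, -0.309, -0.0]
ft_force: [-0.3, 0.3, -2.7]
grip_width: 0.272
time: 10.45
position: [0.5186, 0.0041, 0.0544]
tool_rot: [3.126, -0.309, 0.0]
ft_force: [0.3, 0.9, -3.5]
grip_width: 0.269
time: 10.82
position: [0.5186, 0.0041, 0.0533]
tool_rot: [3.126, -0.309, -0.0]
ft_force: [0.5, -0.0, -3.8]
grip_width: 0.274
t 10.82 pos [0.5186 0.0041 0.0533] yaw -0.197 down [-0. -0. -1.] F [ 0.5 -0.  -3.8] w 0.274 | shift [-0.02  0.03  0.02] turn -0.00
```

```bash
python3 -m jog '[[[0,0.1,0,0,0],[0,0.15,0,0,0],[0,0.15,0,0,0],[0,0.1,0,0,0],[0,0,0,0,0],[0,0,0,0,0]]]' 50;  python3 -m jog '[[[0,0,0,0.025,0],[0,0,0,0,0],[0,0,0,0,0]]]';  python3 -m jog '[[[0,0,0,0.025,0],[0,0,0,0,0],[0,0,0,0,0]]]'; python3 go.py 0.5176 0.003 0.0525 -0.197
```

```text
time: 11.58
position: [0.538, 0.0002, 0.0532]
tool_rot: [3.126, -0.309, -0.001]
ft_force: [-0.8, -0.0, -2.8]
grip_width: 0.27
time: 11.95
position: [0.5383, 0.0002, 0.0525]
tool_rot: [3.126, -0.309, 0.0]
ft_force: [-1.1, -0.6, -1.4]
grip_width: 0.266
time: 12.32
position: [0.5386, 0.0002, 0.0518]
tool_rot: [3.126, -0.309, 0.001]
ft_force: [-1.1, -0.2, 2.5]
grip_width: 0.27
t 12.32 pos [5.386e-01 2.000e-04 5.180e-02] yaw -0.197 down [ 0.001 -0.    -1.   ] F [-1.1 -0.2  2.5] w 0.270 | shift [-0.53  0.03 -0.02] turn -0.00
```

```bash
python3 -m jog '[[[0,0.1,0,0,0],[0,0.1,0,0,0],[0,0,0,0,0],[0,0,0,0,0]]]' 60; for k in 1; do python3 -m jog '[[[0,0.05,0,0,0],[0,0,0,0,0],[0,0,0,0,0]]]'|egrep 'pos|force'; python3 -m jog '[[[0,0.05,0,0,0],[0,0,0,0,0],[0,0,0,0,0]]]'|egrep 'pos|force'; python3 -m jog '[[[0,0.05,0,0,0],[0,0,0,0,0],[0,0,0,0,0]]]'|egrep 'pos|force';python3 -m jog '[[[0,0.05,0,0,0],[0,0,0,0,0],[0,0,0,0,0]]]'|egrep 'pos|force'; done
```

```text
time: 12.82
position: [0.5472, -0.0014, 0.0517]
tool_rot: [-3.126, 0.309, -0.004]
ft_force: [2.1, -0.4, 2.8]
grip_width: 0.27
position: [0.5478, -0.0017, 0.0515]
ft_force: [-1.0, 0.0, 5.5]
position: [0.5497, -0.002, 0.0516]
ft_force: [-2.7, 1.1, 5.1]
position: [0.5516, -0.0024, 0.0516]
ft_force: [-2.5, 0.9, 5.6]
position: [0.5526, -0.0026, 0.0516]
ft_force: [-4.6, 1.0, 10.2]
```

```bash
cat > lift.py <<'E'
from fit import *
import go
n="scene"; pm=[.678,-.0285,-.197]
q=np.int32(proj(n,model(pm,[[x,y,.068] for x,y in((.048,.073),(.048,-.073),(-.045,-.073),(-.045,.073))])))
m=np.zeros((400,640),np.uint8);cv2.fillConvexPoly(m,q,1)
d0=np.load("pics/scene0.npy");dref=np.load("pics/scene1.npy")
ds=[eyes.get_image(n) for _ in range(4)]
d=np.mean([x[1] for x in ds],0)
z0,z1,z=(cloud(n,e)[...,2] for e in(d0,dref,d))
ok=(m>0)&(z0>.064)&(z0<.072)&(z>.05)&(z<.09)
g=lambda a,b:(np.median((a-b)[ok])*1000).round(2),(np.mean(np.clip((a-b)[ok],-.01,.01))*1000).round(2)
f=lambda a,b:(round(float(np.median((a-b)[ok]))*1000,2))
b=(z0>-.003)&(z0<.003)&(abs(z)<.003)
print("n",ok.sum(),"lift mm",f(z,z0),f(z,z1),"ref",f(z1,z0),"bench drift",round(float(np.mean((z-z0)[b]))*1000,2))
cv2.imwrite("pics/last.png",ds[-1][0][:,:,::-1])
go.tell(.5236,0,.0525,-.197)
E
python3 lift.py; python3 -m jog '[[[0,0.05,0,0,0],[0,0,0,0,0],[0,0,0,0,0]]]'|egrep 'pos|force'; python3 -m jog '[[[0,0.05,0,0,0],[0,0,0,0,0],[0,0,0,0,0]]]'|egrep 'pos|force|rot'; python3 lift.py
```

```text
position: [0.5529, -0.0028, 0.0512]
ft_force: [-9.0, 1.3, 10.8]
position: [0.5541, -0.003, 0.051]
tool_rot: [3.125, -0.309, -0.012]
ft_force: [-10.4, 0.7, 11.9]Traceback (most recent call last):
  File "lift.py", line 11, in <module>
    g=lambda a,b:(np.median((a-b)[ok])*1000).round(2),(np.mean(np.clip((a-b)[ok],-.01,.01))*1000).round(2)
                                                                       ~~~~~^^^^
TypeError: 'float' object is not subscriptable
Traceback (most recent call last):
  File "lift.py", line 11, in <module>
    g=lambda a,b:(np.median((a-b)[ok])*1000).round(2),(np.mean(np.clip((a-b)[ok],-.01,.01))*1000).round(2)
                                                                       ~~~~~^^^^
TypeError: 'float' object is not subscriptable
```

```bash
sed -i '/^g=/d' lift.py; python3 lift.py
```

```text
n 972 lift mm -0.21 0.24 ref -0.51 bench drift -0.19
t 15.68 pos [ 0.5541 -0.003   0.051 ] yaw -0.197 down [-0.008 -0.    -1.   ] F [-10.6   1.2  11.4] w 0.265 | shift [-0.76  0.08 -0.03] turn 0.00
```

```bash
python3 -m jog '[[[0,0.05,0,-0.012,0],[0,0,0,0,0],[0,0,0,0,0]]]'|egrep 'pos|force'; python3 -m jog '[[[0,0.05,0,0,0],[0,0,0,0,0],[0,0,0,0,0]]]'|egrep 'pos|force|rot';  python3 -m jog '[[[0,0.05,0,0,0],[0,0,0,0,0],[0,0,0,0,0]]]'|egrep 'pos|force|rot'; python3 lift.py
```

```text
position: [0.556, -0.0032, 0.0513]
ft_force: [-9.4, 1.4, 9.6]
position: [0.5579, -0.0036, 0.0513]
tool_rot: [3.126, -0.309, -0.013]
ft_force: [-9.7, 1.6, 11.2]
position: [0.5599, -0.0039, 0.0514]
tool_rot: [3.126, -0.308, -0.013]
ft_force: [-10.8, 2.0, 10.5]
n 961 lift mm 0.65 1.07 ref -0.5 bench drift -0.19
t 17.00 pos [ 0.5598 -0.0039  0.0513] yaw -0.197 down [-0.008  0.    -1.   ] F [-10.1   1.6  10.8] w 0.273 | shift [-0.91  0.08 -0.02] turn 0.00
```

```bash
python3 -m jog '[[[0,0.05,0,0,0],[0,0,0,0,0],[0,0.05,0,0,0],[0,0,0,0,0],[0,0.05,0,0,0],[0,0,0,0,0],[0,0,0,0,0],[0,0,0,0,0]]]'|egrep 'pos|force'; python3 lift.py
python3 - <<'E'
import cv2
im=cv2.imread('pics/last.png')[145:270,195:325]; cv2.imwrite('pics/c2.png',cv2.resize(im,None,fx=4.5,fy=4.5,interpolation=cv2.INTER_CUBIC))
E
```

```text
position: [0.5658, -0.0049, 0.0515]
ft_force: [-10.5, 1.4, 10.8]
n 966 lift mm 1.52 1.97 ref -0.5 bench drift -0.2
t 18.20 pos [ 0.5658 -0.0049  0.0516] yaw -0.197 down [-0.008  0.    -1.   ] F [-10.1   2.9  12.4] w 0.272 | shift [-1.06  0.09 -0.01] turn 0.00
```

View pics/c2.png

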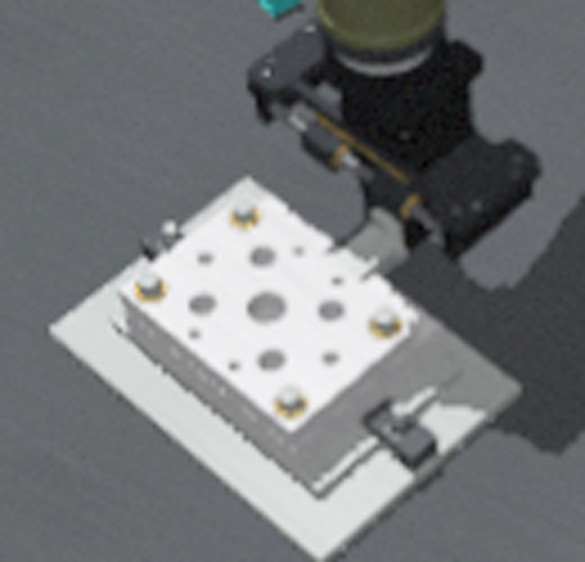

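The view shows the wedge under the plate and a thin light line along the far-side joint. Depth gives a lift of 1.5–2.0 mm, and counting travel from the first push force gives about 2.1 mm. I'll check that it holds still, then hand in.

```bash
python3 -m jog '[[[0,0.02,0,0,0],[0,0,0,0,0],[0,0,0,0,0],[0,0,0,0,0],[0,0,0,0,0],[0,0,0,0,0]]]'|egrep 'pos|force'; python3 lift.py; python3 -c "
from bench import job; print(job.close_job())"
```

```text
position: [0.5663, -0.005, 0.0515]
ft_force: [-10.7, 2.0, 13.1]
n 963 lift mm 1.8 2.12 ref -0.5 bench drift -0.19
t 19.15 pos [ 0.5664 -0.005   0.0515] yaw -0.197 down [-0.009  0.    -1.   ] F [-11.4   2.1  11.8] w 0.275 | shift [-1.07  0.09 -0.01] turn 0.00
the job is handed in; nothing more can be done
None
```

I picked up the steel wedge, pushed its toe into the slot along the floor until the plate lifted about 2 mm, and handed the job in at about 19 s with the wedge still gripped. No verdict was reported.

**Lift:** The scene camera's depth gave 1.8 mm and 2.1 mm against two pictures taken before the lift. Those two reference pictures differ from each other by 0.5 mm. Counting the wedge's travel from where the push force rose gives about 2.1–2.2 mm. The target was about 2 mm, with 1–4 mm allowed.

**Holding:** In the last check the pose was steady. The wedge pushed back with about 11 N, there was about 12 N upward on the tool, and the jaws were at the wedge's width (24 mm) with a 60 N grip commanded. The tool was tilted about 0.009 rad.

**Less certain:**
- The two cameras disagreed by 2–4 mm on where the mould stood. I settled the sideways error from the gripped wedge and confirmed the slot by touching its floor.
- I did not measure the contact force between wedge and plate.
- I did not re-measure the bystanders at the end. The arm was not steered near any of them.

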